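Wind the lap down a trumpet valve casing until it beds

TASK

The trumpet valve block stands in the jaws of the lapping stand: first turn the black clamping lever clockwise until it is firmly tight. Then wind the crank clockwise at a calm, even pace, about one turn in five seconds, through the heavy place in every turn, until the lap's shoulder beds fully on the casing's rim and the crank comes up solid. Do not force it further, or the block twists in its jaws; let go and leave the rest of the bench as it is.

Things in the scene. Friction and masses are not known exactly. Their poses are not given: they have to be found in the camera images.
- stand: green cast-iron lapping stand. Base 150 x 316 x 16 mm. Origin on the bench under the vertical spindle axis; +y points to its column (32 mm thick, 115 mm off the axis), -y to the clamping lever, z up. Column, arm and spindle head end 224 mm above the bench, under the crank. Three upright brass casings (20 mm across, 25 mm apart along x) stand in its jaws, the middle one on the axis
- block (a joint): the valve block, turning about the spindle axis between the jaws: 0 as it stands now, plus is clockwise seen from above. Copper-padded jaws hold it by friction: it twists only if the crank is forced at the bed with over 17 N at the handle, and then stays twisted
- crank: hand crank on top of the spindle, may start at any angle. Origin on the axis at the underside of its hub (28 mm across, 18 mm high); its +x runs along the arm (18 mm wide, top 15 mm above the origin) to the handle 60 mm out; z up. Turned clockwise seen from above it feeds down 0.5 mm per turn, handle and all. It stays where it is left
- crank_axis (a point): point on the spindle axis, level with the middle of the handle; it comes down with the crank. For about half of each turn (where is not known) the crank is heavy, up to 10 N at the handle; on the other side it is nearly free
- handle_grip (a point): middle of the dark wooden handle: upright, 25 mm across, 52 mm high, 60 mm from the spindle axis, freely turning on its own pin; the point is 26 mm below its top and 26 mm above the crank arm's end boss. It runs round the axis about 0.27 m above the bench
- lap_shoulder (a point): centre of the underside of the lap's steel shoulder (26 mm across), on the spindle axis; it starts about 1 mm above casing_rim, and beds there after 1.5 to 2.3 turns of the crank, a rigid stop, far stiffer than the heavy place
- casing_rim (a point): centre of the top rim of the middle casing, 128 mm above the bench; z up
- lever (a joint): black clamping lever, vertical axis, turns clockwise seen from above to tighten: 0 fully slack, firm stop (tight) at 1.5 rad; takes about 4 N at its tip and stays where it is left. It starts between 0 and 0.5
- lever_axis (a point): point on the lever's vertical axis, level with lever_tip, 120 mm from the spindle axis
- lever_tip (a point): point in the lever's round plastic grip, 55 mm from its axis and 62 mm above the bench; the grip is 15 mm thick, lies level and runs from 30 to 73 mm from the axis. Below it is 26 mm of free air or more
- mouthpiece: bystander: silver trumpet mouthpiece, 27 mm across and 86 mm high, standing on its rim; origin under its middle
- gauge_case: bystander: steel feeler gauge case, 100 x 16 x 12 mm, lying; origin under its middle
- retainer: bystander: brass spring retainer ring, 20 mm across, 8 mm high; origin under its middle
- cork: bystander: tan cork stopper, 25 mm across, 28 mm high; origin under its middle
- oil: bystander: small amber valve oil bottle, 28 mm across, 85 mm high; origin under its middle
- compound_tin: bystander: round aluminium tin, 60 mm across, 30 mm high; origin under its middle

How it is judged:
By the outcome, as a careful person would: the job done as asked, in the order asked, and still so for the second after the job is handed in, with the robot touching nothing.
It also fails if it takes over 72 s, if anything falls off the work surface, if the arm or the gripper's body presses on something with over 40 N, if the wrist force passes 120 N, or if a joint passes its speed limit or range.

ROBOT

A 6-joint arm with a two-finger parallel gripper is mounted at the origin on the work surface. World frame = base frame: x ahead of the robot, y to its left, z up, the work surface at z = 0. Lengths are in mm, angles in rad, forces in N, time in s.
With the tool pointing down it reaches from about 425 to 950 mm from the base axis. Payload 14.7 kg.
Tool frame: the origin (TCP) lies midway between the tips of the shut fingers; the grasp point (between the pads) lies 19 mm behind it; z points along the fingers, y is the line along which they close (so a half turn about z gives the same grasp; the last joint's range is limited). The gripper opens to 85 mm and grips with 20 to 120 N. Pads are 22 mm wide; open, the fingers measure 114 mm over their backs; the gripper's body (76 mm by 85 mm) begins 54 mm behind the grasp point. The pads swing forward as they close: fully open they stand 13 mm farther back than shut.
Start: joints at [-0.047, 0.48, 1.596, -0, 1.065, -0.047], TCP at [649.994, 0.021, 231.297] pointing down, gripper open.
Joint ranges: [-2.75, 2.75], [-0.82, 2.05], [0.23, 2.67], [-1.56, 4.7], [0.09, 2.69], [-2.92, 2.92]. Speed limits (rad/s): [1.89, 1.89, 2.39, 3.01, 3.01, 3.01].

INTERFACE

Orientations are given as [roll, pitch, yaw] about the fixed x, y, z axes, in that order (R = Rz(yaw) Ry(pitch) Rx(roll)).
In Python, from station import observe, imaging, arm gives the robot as it stands. The module is installed in compiled form; this text tells all that it offers.
- The arm moves only by the tool move_arm, never from a script. Its argument "deltas" is a list of rows, each a list of 7 numbers: the opening, from 0 (shut) to 1 (fully open), then the shift along the tool's x, y, z normalised to -1 to 1, where 1 is 3 cm, then the turn, a rotation vector about the tool's x, y, z normalised to -1 to 1, where 1 is 0.08 rad. In form: [[jaw, x, y, z, wx, wy, wz], ...]. A call has exactly 5 rows; each row shifts and turns the commanded pose from where the row before left it, along the tool's axes as they then stand; what a row does not reach is not made up. A row lasts 1/12 s, in which the tool goes at most 41.7 mm and 7.16 degrees, less where a joint would pass 70% of its speed; a pose out of reach is approached as far as the arm can. A call with a number of a shift or a turn outside -1 to 1 is refused whole. A call with a gripper value outside its range is refused whole. The fingers move at their own pace and stop on an object; "grip_force" is the grip in N (left out, the last holds). Time passes only in rows, so rows that do not move let the fingers close, or fill a call up. It gives the time, the measured TCP pose, the force, the opening and the grip force at its end, in the units of the state.
- observe(): the state, without advancing time (a new reading comes with each control period).
- imaging.get_image(name): name is "scene" or "side" or "wrist"; returns the picture (420x560x3 uint8, red, green, blue); there is no depth.
- imaging.camera_info(name): a dict with "camera_matrix" (3x3 intrinsics, pixels), "k1" (the pictures are not rectified: a ray, as slopes to the right and down, at radius r is drawn at 1 + k1 r^2 times it, then the intrinsics apply), "eye" and "orientation" of the camera in the world. Camera axes: x right, y down, z forward; pixel columns grow to the right and rows downward; lengths in mm; the calibration is good to about 2 mm. A picture is of the moment at which its call begins: read the wrist's pose just before it. camera_info takes no time and is no camera call; for the wrist camera it gives the pose at the moment of the call.
- arm.close_job(): hands the job in; it is judged then, once.
The state is a dict: "time_s": time; "q": joint angles; "dq": joint speeds; "tau": joint torques, N m; "tool_pos": TCP position; "orientation": TCP orientation; "ft_force": force on the tool from outside, world axes, zero at the start; "ft_torque": the same for the moment, N m; "gripper_width": opening from 0.0 (shut) to 1.0 (fully open); "finger_force": force on a finger pad.
Only numpy, scipy, OpenCV 4.12 (cv2) and the standard library are available. Lean on these libraries where they do the work, as an engineer would, in place of code of your own. Each camera call takes 0.05 s, during which the arm holds its last target. There are 200 camera calls.

## Working session

There is one attempt and no reset: what is moved stays moved. The work goes in short steps, Python scripts to look and compute and a tool call to move; the robot and the scene stay as the last step left them, time stands still between calls to the robot, and variables do not carry over. Pictures are saved under pics/ and viewed, at most 10 in all, crops included, and the job is handed in when it is done.

Besides the shell and the picture viewer there is one more tool, called after "Request:" as a command line: name --pt "numbers of a row" for each row, then --argument value for the rest. move_arm: Moves the arm, as the interface text tells. Scaled input: -1 to 1 covers 3 cm each way for a shift and 0.08 rad each way for a turn. Its arguments: {"type":"object","properties":{"deltas":{"type":"array","items":{"type":"array","items":{"type":"number"}}},"grip_force":{"type":"number"}},"required":["deltas"]}

```bash
mkdir -p pics; cat > h.py <<'E'
import numpy as np, cv2
from station import observe, imaging, arm
from scipy.spatial.transform import Rotation as R
def rot(o):
    o=np.array(o,float)
    if o.shape==(3,3): return o
    return R.from_quat(o).as_matrix() if o.size==4 else R.from_euler('xyz',o).as_matrix()
def ray(ci,u,v):
    K=np.array(ci['camera_matrix']);k=ci['k1']
    d=np.array([(u-K[0,2])/K[0,0],(v-K[1,2])/K[1,1]]);s=d.copy()
    for _ in range(20): s=d/(1+k*(s@s))
    return np.array(ci['eye'],float),rot(ci['orientation'])@np.array([s[0],s[1],1])
def plane(ci,u,v,z):
    e,d=ray(ci,u,v);return e+d*(z-e[2])/d[2]
def proj(ci,p):
    K=np.array(ci['camera_matrix']);c=rot(ci['orientation']).T@(np.array(p,float)-np.array(ci['eye']))
    s=c[:2]/c[2];s=s*(1+ci['k1']*(s@s));return s*[K[0,0],K[1,1]]+K[:2,2]
E
python3 - <<'E'
from h import *
for n in ['scene','side','wrist']:
    ci=imaging.camera_info(n);print(n,ci)
    im=imaging.get_image(n);cv2.imwrite(f'pics/{n}0.png',im[:,:,::-1])
print(observe())
E
```

```text
scene {'camera_matrix': array([[431.29671037,   0.        , 280.50927471],
       [  0.        , 431.29671037, 211.22873553],
       [  0.        ,   0.        ,   1.        ]]), 'k1': 0.035421963059632904, 'eye': array([1122.89180275,  622.9985465 ,  776.07099334]), 'orientation': array([-2.20465339,  0.01544212,  2.38766398])}
side {'camera_matrix': array([[510.81174347,   0.        , 281.37345804],
       [  0.        , 510.81174347, 220.43274782],
       [  0.        ,   0.        ,   1.        ]]), 'k1': -0.19189298466390253, 'eye': array([ 272.47977372, -761.90974672,  642.10535451]), 'orientation': array([-2.05845434,  0.00580804, -0.3626925 ])}
wrist {'camera_matrix': array([[303.95133094,   0.        , 277.44463128],
       [  0.        , 303.95133094, 210.17605229],
       [  0.        ,   0.        ,   1.        ]]), 'k1': -0.019848667046590118, 'eye': array([650.69220143,  76.28504275, 373.97511768]), 'orientation': array([2.84115114e+00, 5.50572713e-04, 2.96933404e-04])}
{'time_s': 0.15, 'q': array([-4.65864409e-02,  4.80713738e-01,  1.59675425e+00, -3.77689743e-05,
        1.06508023e+00, -4.65868323e-02]), 'dq': array([-0.00147714, -0.00136347, -0.00201024,  0.00074122,  0.00034009,
        0.0015959 ]), 'tau': array([-4.27572886e-04, -9.51149726e+01, -4.30458927e+01, -2.65440685e-04,
        8.19593843e-03, -1.37463962e-04]), 'tool_pos': array([6.49676798e+02, 3.25706433e-02, 2.30793605e+02]), 'orientation': array([-3.14063659e+00, -1.15123399e-05,  1.57081503e+00]), 'ft_force': array([-0.30013096,  0.7212558 ,  0.12330453]), 'ft_torque': array([-0.02168413, -0.04154072,  0.00444931]), 'finger_force': 0.0, 'gripper_width': 0.999717679111147}
```

View pics/scene0.png

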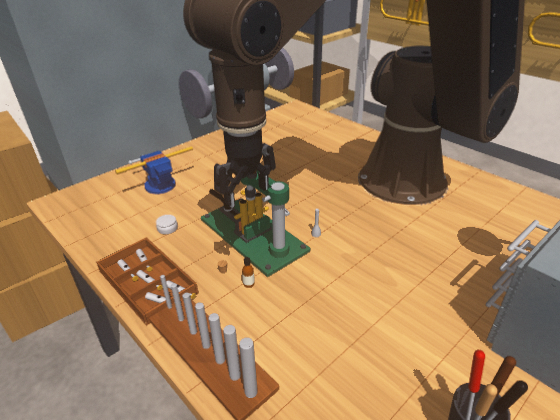

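View pics/side0.png

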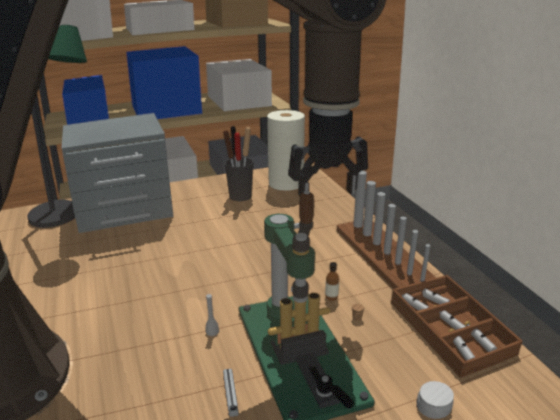

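The scene view shows the green stand around (255,220), with its column at (279,220). In the side view the column is at (280,270), the head at (300,258), the handle at (306,210), and the lever from (323,382) to (350,400). I'll enlarge these.

```bash
python3 - <<'E'
import cv2,numpy as np
s=cv2.imread('pics/side0.png')[180:420,220:400]
w=cv2.imread('pics/wrist0.png')
a=cv2.resize(s,None,fx=2.4,fy=2.4,interpolation=cv2.INTER_CUBIC)
cv2.imwrite('pics/sidecrop.png',a)
E
```

```text
(no output)
```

View pics/sidecrop.png

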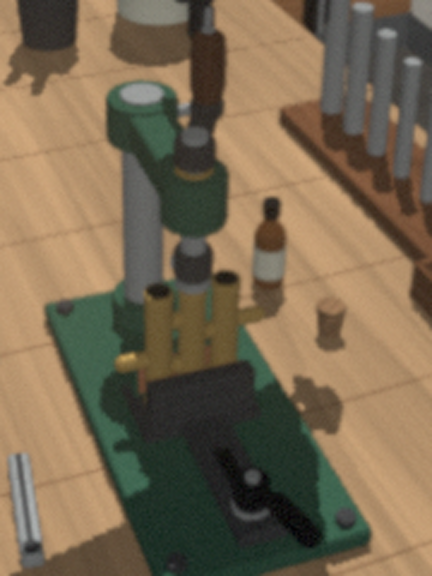

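View pics/wrist0.png

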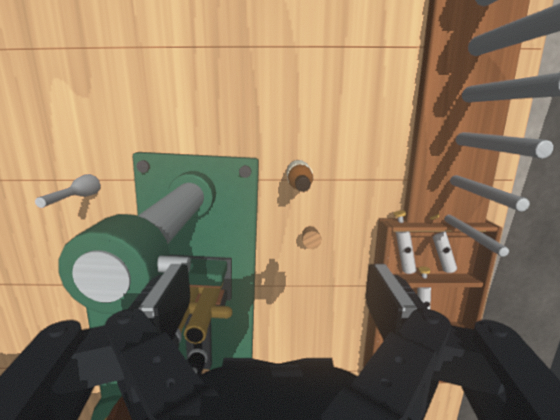

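The side crop shows base bolts at (65,306), (345,517) and (175,562). It also has the hub at (195,138), the handle at (208,72), the lever pivot at (252,485) and the grip end at (310,530). The wrist view shows the column cap at (100,277) and bolts at (143,167) and (245,171).

```bash
python3 - <<'E'
from h import *
np.set_printoptions(precision=1,suppress=True)
cs=imaging.camera_info('side');cw=imaging.camera_info('wrist')
S=lambda x,y,z:plane(cs,220+x/2.4,180+y/2.4,z)
for n,x,y,z in [('b1',65,306,20),('b2',345,517,20),('b3',175,562,20),('colcap',143,93,224),('hubtop',195,130,242),('handle mid',208,72,270),('handletop',208,32,296),('leverpiv',252,476,70),('grip end',312,532,62),('grip start',270,497,62),('rimL',158,290,128),('rimR',226,277,128),('corner BR',368,535,8),('corner TL',47,303,16)]:
    print(n,S(x,y,z))
for n,u,v,z in [('b4',143,167,20),('b5',245,171,20),('colcap',100,277,224),('cornTR',258,158,16),('cornTL',135,153,16)]: print('w',n,plane(cw,u,v,z))
E
```

```text
b1 [491.7  17.1  20. ]
b2 [ 595.7 -272.9   20. ]
b3 [ 475.7 -266.5   20. ]
colcap [549.2 -17.  224. ]
hubtop [ 550.9 -110.9  242. ]
handle mid [570.2 -86.5 270. ]
handletop [573. -79. 296.]
leverpiv [ 531.4 -258.3   70. ]
grip end [ 549.1 -309.1   62. ]
grip start [ 537.8 -272.5   62. ]
rimL [ 519.3 -124.   128. ]
rimR [ 569.3 -127.3  128. ]
corner BR [ 608.5 -284.1    8. ]
corner TL [480.3  31.3  16. ]
w b4 [492.9  19.5  20. ]
w b5 [612.5  14.7  20. ]
w colcap [551.4  -9.4 224. ]
w cornTR [627.8  29.3  16. ]
w cornTL [483.8  35.4  16. ]
```

Request:
move_arm --pt "1 0 0 -1 0 0 0" --pt "1 0 0 -1 0 0 0" --pt "1 0 0 -1 0 0 0" --pt "1 0 0 -1 0 0 0" --pt "1 0 0 -1 0 0 0"

```text
time_s: 0.57
tool_pos: [649.6, 0.0, 382.6]
orientation: [-3.141, -0.0, 1.571]
ft_force: [0.5, 0.1, -0.1]
gripper_width: 1.0
finger_force: 0.0
```

Request:
move_arm --pt "1 -0.8 -0.4 -0.1 0 0 0" --pt "1 -0.8 -0.4 -0.1 0 0 0" --pt "1 -0.8 -0.4 -0.1 0 0 0" --pt "1 -0.8 -0.4 -0.1 0 0 0" --pt "1 -0.8 -0.4 -0.1 0 0 0"

```text
time_s: 0.98
tool_pos: [589.2, -120.9, 396.3]
orientation: [-3.141, -0.0, 1.571]
ft_force: [0.5, -0.6, 1.0]
gripper_width: 1.0
finger_force: 0.0
```

Request:
move_arm --pt "1 -0.8 -0.4 0 0 0 0" --pt "1 -0.8 -0.4 0 0 0 0" --pt "1 -0.8 -0.4 0 0 0 0" --pt "1 -0.3 -0.3 0 0 0 0" --pt "1 0 0 0 0 0 0"

```text
time_s: 1.4
tool_pos: [543.4, -202.7, 396.2]
orientation: [-3.141, 0.0, 1.568]
ft_force: [-0.2, -0.4, -0.1]
gripper_width: 1.001
finger_force: 0.0
```

```bash
python3 - <<'E'
from h import *
print(observe()); ci=imaging.camera_info('wrist'); im=imaging.get_image('wrist')
import pickle; pickle.dump(ci,open('w1.pkl','wb'))
cv2.imwrite('pics/w1.png',im[:,:,::-1])
cv2.imwrite('pics/w1v.png',cv2.resize(im[20:320,130:430,::-1],None,fx=2,fy=2,interpolation=cv2.INTER_CUBIC))
E
```

```text
{'time_s': 1.4, 'q': array([-4.08961106e-01,  2.57002150e-01,  1.52951561e+00, -5.16391303e-04,
        1.35574858e+00, -4.06443154e-01]), 'dq': array([ 0.04923252,  0.01038855, -0.01799116,  0.01880628,  0.00041706,
        0.0444536 ]), 'tau': array([ -2.43597373, -78.40855837, -48.89495015,  -0.2535571 ,
        -0.11437386,  -0.9747703 ]), 'tool_pos': array([ 543.42529134, -202.69977414,  396.1919247 ]), 'orientation': array([-3.14077441e+00,  1.96980423e-04,  1.56838882e+00]), 'ft_force': array([-0.15391915, -0.42827693, -0.08981588]), 'ft_torque': array([-0.03134177, -0.00277885,  0.01110485]), 'finger_force': 0.0, 'gripper_width': 1.0013386931051396}
```

View pics/w1v.png

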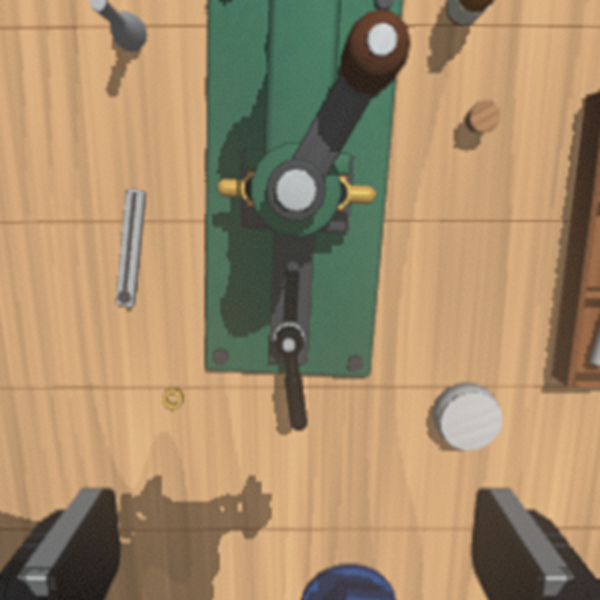

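The close view shows the hub top at crop (296,188) and the handle cap at (382,39). The lever knob is at (288,343) and the grip runs to (299,428). The bystanders are well clear, with the retainer at (173,398) and the tin at (468,417).

```bash
python3 - <<'E'
from h import *
import pickle
np.set_printoptions(precision=1,suppress=True)
ci=pickle.load(open('w1.pkl','rb'))
W=lambda x,y,z:plane(ci,130+x/2,20+y/2,z)
for n,x,y,z in [('hub',296,188,248),('handletop',382,39,298),('handlebody bottom?',372,75,265),('knob',288,343,75),('knobbase',288,335,55),('gripend',299,428,62),('gripmid',293,385,62),('retainer',173,398,8),('boltL',220,356,20),('boltR',354,362,20),('gauge top',136,190,12),('gauge bot',125,303,12),('tin',468,415,30)]: print(n,W(x,y,z))
A=np.array([544.5,-127])
for z in (128,248): print('axis proj',(proj(ci,[*A,z])-[130,20])*2)
E
```

```text
hub [ 545.1 -124.6  248. ]
handletop [575.7 -74.1 298. ]
handlebody bottom? [576.4 -80.3 265. ]
knob [ 538.9 -239.8   75. ]
knobbase [ 538.7 -237.9   55. ]
gripend [ 547.6 -316.5   62. ]
gripmid [ 542.6 -278.5   62. ]
retainer [ 431.4 -308.1    8. ]
boltL [ 478.  -264.8   20. ]
boltR [ 596.6 -270.6   20. ]
gauge top [ 412.6 -124.2   12. ]
gauge bot [ 395.6 -218.8   12. ]
tin [ 699.  -317.2   30. ]
axis proj [294.8 193.1]
axis proj [294.7 193.5]
```

Request:
move_arm --pt "0 -0.65 0.24 0.8 0 0 0" --pt "0 -0.65 0.24 0.8 0 0 0" --pt "0 -0.65 0.24 0.8 0 0 0" --pt "0 -0.65 0.24 0.8 0 0 0" --pt "0 -0.65 0.24 0.8 0 0 0" --grip_force 20

```text
time_s: 1.87
tool_pos: [582.1, -297.9, 275.0]
orientation: [3.141, -0.0, 1.572]
ft_force: [0.3, -0.1, -0.1]
gripper_width: 0.301
finger_force: 0.0
```

Request:
move_arm --pt "0 0 0 1 0 0 0" --pt "0 0 0 1 0 0 0" --pt "0 0 0 1 0 0 0" --pt "0 0 0 1 0 0 0" --pt "0 0 0 0.5 0 0 0"

```text
time_s: 2.28
tool_pos: [580.3, -296.2, 137.4]
orientation: [-3.138, -0.002, 1.572]
ft_force: [-0.1, 0.2, 0.3]
gripper_width: 0.0
finger_force: 0.0
```

Request:
move_arm --pt "0 0 0 0.9 0 0 0" --pt "0 0 0 0.9 0 0 0" --pt "0 0 0 0.7 0 0 0" --pt "0 0 0 0.5 0 0 0" --pt "0 0 0 0 0 0 0"

```text
time_s: 2.7
tool_pos: [580.0, -296.1, 47.8]
orientation: [-3.137, -0.003, 1.572]
ft_force: [-1.7, 0.7, -0.2]
gripper_width: -0.004
finger_force: 0.0
```

Request:
move_arm --pt "0 -0.02 -0.1 0.05 0 0 0" --pt "0 -0.02 -0.1 0.05 0 0 0" --pt "0 -0.02 -0.1 0 0 0 0" --pt "0 0 -0.1 0 0 0 0" --pt "0 0 -0.1 0 0 0 0"

```text
time_s: 3.12
tool_pos: [566.0, -300.6, 49.2]
orientation: [3.14, 0.001, 1.571]
ft_force: [0.3, 0.1, 0.4]
gripper_width: 0.003
finger_force: 0.1
```

Request:
move_arm --pt "0 -0.03 -0.075 0 0 0 0.5" --pt "0 -0.03 -0.075 0 0 0 0.5" --pt "0 -0.03 -0.075 0 0 0 0.5" --pt "0 -0.03 -0.075 0 0 0 0.5" --pt "0 -0.03 -0.075 0 0 0 0.5"

```text
time_s: 3.53
tool_pos: [555.4, -304.8, 49.3]
orientation: [3.139, 0.001, 1.369]
ft_force: [3.4, -3.3, -0.1]
gripper_width: 0.002
finger_force: 2.0
```

Request:
move_arm --pt "0 -0.03 -0.075 0 0 0 0.5" --pt "0 -0.03 -0.075 0 0 0 0.5" --pt "0 -0.03 -0.075 0 0 0 0.5" --pt "0 -0.03 -0.075 0 0 0 0.5" --pt "0 -0.03 -0.075 0 0 0 0.5"

```text
time_s: 3.95
tool_pos: [543.3, -306.1, 49.3]
orientation: [3.138, 0.001, 1.169]
ft_force: [3.2, -4.2, -0.8]
gripper_width: 0.002
finger_force: 2.1
```

Request:
move_arm --pt "0 -0.02 -0.075 0 0 0 0.5" --pt "0 -0.02 -0.075 0 0 0 0.5" --pt "0 -0.02 -0.075 0 0 0 0.5" --pt "0 -0.02 -0.075 0 0 0 0.5" --pt "0 -0.02 -0.075 0 0 0 0.5"

```text
time_s: 4.37
tool_pos: [531.9, -303.6, 49.3]
orientation: [3.138, 0.0, 0.969]
ft_force: [2.9, -4.4, 0.4]
gripper_width: 0.004
finger_force: 2.2
```

Request:
move_arm --pt "0 -0.02 -0.075 0 0 0 0.5" --pt "0 -0.02 -0.075 0 0 0 0.5" --pt "0 -0.02 -0.075 0 0 0 0.5" --pt "0 -0.02 -0.075 0 0 0 0.5" --pt "0 -0.02 -0.075 0 0 0 0.5"

```text
time_s: 4.78
tool_pos: [521.2, -298.9, 49.3]
orientation: [3.138, -0.0, 0.769]
ft_force: [0.8, -5.2, -0.1]
gripper_width: -0.004
finger_force: 2.3
```

Request:
move_arm --pt "0 -0.02 -0.075 0 0 0 0.5" --pt "0 -0.02 -0.075 0 0 0 0.5" --pt "0 -0.02 -0.075 0 0 0 0.5" --pt "0 -0.02 -0.075 0 0 0 0.5" --pt "0 -0.02 -0.075 0 0 0 0.5"

```text
time_s: 5.2
tool_pos: [512.1, -292.7, 49.4]
orientation: [3.137, -0.001, 0.569]
ft_force: [5.4, -16.6, -1.6]
gripper_width: -0.002
finger_force: 8.3
```

Request:
move_arm --pt "0 0 -0.05 0 0 0 0.1" --pt "0 0 -0.05 0 0 0 0.1" --pt "0 0 0 0 0 0 0" --pt "0 0 0 0 0 0 0" --pt "0 0 0 0 0 0 0"

```text
time_s: 5.62
tool_pos: [512.6, -291.8, 50.1]
orientation: [3.133, -0.003, 0.555]
ft_force: [8.2, -17.0, -2.3]
gripper_width: 0.0
finger_force: 8.9
```

Request:
move_arm --pt "0 0 0.3 0 0 0 0" --pt "0 0 0.4 0 0 0 0" --pt "0 0 0.2 -0.5 0 0 0" --pt "0 0 0 -0.9 0 0 0" --pt "0 0 0 -1 0 0 -1"

```text
time_s: 6.03
tool_pos: [522.7, -311.4, 120.4]
orientation: [-3.139, 0.001, 0.633]
ft_force: [0.3, -0.2, 0.9]
gripper_width: -0.004
finger_force: 0.0
```

Request:
move_arm --pt "1 0 0 -1 0 0 -1" --pt "1 0 0 -1 0 0 -1" --pt "1 0 0 -1 0 0 -1" --pt "1 0 0 -1 0 0 -1" --pt "1 0 0 -1 0 0 -1"

```text
time_s: 6.45
tool_pos: [523.1, -311.4, 272.4]
orientation: [3.141, -0.0, 1.038]
ft_force: [1.2, 0.2, 0.0]
gripper_width: 0.703
finger_force: 0.0
```

Request:
move_arm --pt "1 0 0 -1 0 0 -1" --pt "1 0 0 -1 0 0 -1" --pt "1 0 0 -1 0 0 -1" --pt "1 0 0 -1 0 0 -1" --pt "1 0 0 -0.3 0 0 -1"

```text
time_s: 6.87
tool_pos: [524.2, -312.1, 404.7]
orientation: [3.136, 0.003, 1.439]
ft_force: [-0.5, -0.1, -0.2]
gripper_width: 1.0
finger_force: 0.0
```

Request:
move_arm --pt "1 0.4 0.2 0 0 0 -1" --pt "1 0.8 0.2 0 0 0 -0.7" --pt "1 0.8 0.2 0 0 0 0" --pt "1 0.5 0.1 0 0 0 0" --pt "1 0 0 0 0 0 0"

```text
time_s: 7.28
tool_pos: [547.7, -235.2, 399.8]
orientation: [3.141, -0.001, 1.572]
ft_force: [-0.0, 0.7, 0.1]
gripper_width: 0.998
finger_force: 0.0
```

```bash
python3 - <<'E'
from h import *
print(observe()['tool_pos'],observe()['orientation']); ci=imaging.camera_info('wrist'); im=imaging.get_image('wrist')
import pickle; pickle.dump(ci,open('w2.pkl','wb'))
cv2.imwrite('pics/w2v.png',cv2.resize(im[20:320,130:430,::-1],None,fx=2,fy=2,interpolation=cv2.INTER_CUBIC))
E
```

```text
[ 547.70416215 -235.21727048  399.8190296 ] [ 3.14104257e+00 -6.10534252e-04  1.57225168e+00]
```

View pics/w2v.png

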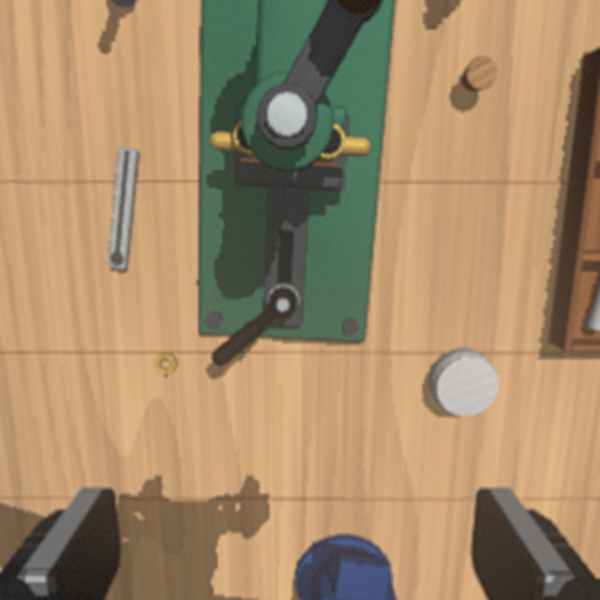

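The lever now points down-left, with its knob at (283,302) and its end at (217,359). The retainer at (165,364) is untouched. I'll work out the angle travelled.

```bash
python3 - <<'E'
from h import *
import pickle
np.set_printoptions(precision=1,suppress=True)
L=np.array([538.4,-244.8])
def f(pk,pts,zs=62):
    ci=pickle.load(open(pk,'rb'))
    for (x,y,z) in pts:
        p=plane(ci,130+x/2,20+y/2,z);d=p[:2]-L;print(pk,p,np.linalg.norm(d),np.arctan2(d[1],d[0]))
f('w1.pkl',[(299,428,62),(293,385,62),(288,343,75)])
f('w2.pkl',[(217,359,62),(245,335,62),(283,302,75),(288,114,248)])
E
```

```text
w1.pkl [ 547.6 -316.5   62. ] 72.33459496908802 -1.4434941629919398
w1.pkl [ 542.6 -278.5   62. ] 33.968031761136096 -1.4455696238373472
w1.pkl [ 538.9 -239.8   75. ] 5.069733484197248 1.4764999714516165
w2.pkl [ 485.3 -289.6   62. ] 69.46887048517402 -2.441199518887163
w2.pkl [ 508.7 -269.4   62. ] 38.58513223023034 -2.4496814366795965
w2.pkl [ 539.8 -240.2   75. ] 4.799357650945261 1.273659032599228
w2.pkl [ 545.6 -125.1  248. ] 119.88366628384459 1.5110803103438282
```

Request:
move_arm --pt "1 0.9 0.2 0 0 0 0" --pt "1 0.9 0.2 0 0 0 0" --pt "1 0.9 0.2 0 0 0 0" --pt "1 0.9 0.2 0 0 0 0" --pt "1 0.9 0.15 0 0 0 0"

```text
time_s: 7.75
tool_pos: [576.1, -102.6, 399.4]
orientation: [3.142, 0.0, 1.57]
ft_force: [0.4, 0.2, -0.4]
gripper_width: 0.999
finger_force: 0.0
```

Request:
move_arm --pt "1 0.5 0 0 0 0 0" --pt "1 0.35 0 0 0 0 0" --pt "1 0 0 0.5 0 0 0" --pt "1 0 0 0.5 0 0 0" --pt "1 0 0 0 0 0 0"

```text
time_s: 8.17
tool_pos: [574.8, -77.8, 366.9]
orientation: [-3.138, -0.0, 1.57]
ft_force: [0.4, -0.2, -0.9]
gripper_width: 0.997
finger_force: 0.0
```

```bash
python3 - <<'E'
from h import *
print(observe()['tool_pos'],observe()['orientation']); ci=imaging.camera_info('wrist'); im=imaging.get_image('wrist')
print(proj(ci,[576,-74,298]),proj(ci,[545.3,-125,248]),proj(ci,observe()['tool_pos']))
import pickle; pickle.dump(ci,open('w3.pkl','wb'))
cv2.imwrite('pics/w3.png',im[:,:,::-1])
E
```

```text
[574.77809752 -77.82473175 366.90577849] [-3.13811917e+00 -1.92417241e-04  1.57033663e+00]
[278.0516983  218.85779172] [245.59204143 252.83551481] [276.36628791 269.69116593]
```

View pics/w3.png

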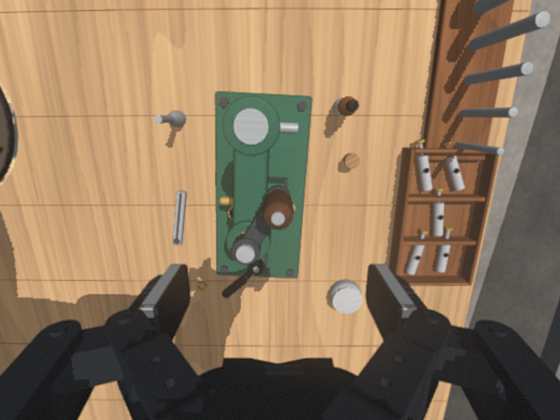

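The handle cap is at (279,218), within 1 px of prediction, and the hub is at (245,252). Now I'll descend and grasp.

Request:
move_arm --pt "1 0.13 0.05 0.4 0 0 0" --pt "1 0 0 0.9 0 0 0" --pt "1 0 0 0.9 0 0 0" --pt "1 0 0 0.9 0 0 0" --pt "1 0 0 0.5 0 0 0"

```text
time_s: 8.63
tool_pos: [576.8, -74.1, 259.6]
orientation: [-3.14, -0.0, 1.57]
ft_force: [-0.4, -0.2, 0.4]
gripper_width: 0.998
finger_force: 0.0
```

Request:
move_arm --pt "0.5 0 0 0 0 0 0" --pt "0.4 0 0 0 0 0 0" --pt "0.35 0 0 0 0 0 0" --pt "0.35 0 0 0 0 0 0" --pt "0.35 0 0 0 0 0 0" --grip_force 30

```text
time_s: 9.05
tool_pos: [578.0, -73.6, 262.7]
orientation: [3.14, 0.0, 1.571]
ft_force: [-2.5, 0.3, 2.1]
gripper_width: 0.351
finger_force: 1.6
```

Request:
move_arm --pt "0.2 0 0 0 0 0 0" --pt "0.2 0 0 0 0 0 0" --pt "0.2 0 0 0 0 0 0" --pt "0.2 0 0 0 0 0 0" --pt "0.2 0 0 0 0 0 0"

```text
time_s: 9.47
tool_pos: [577.6, -73.6, 262.5]
orientation: [3.141, 0.001, 1.571]
ft_force: [-4.8, -0.9, 8.4]
gripper_width: 0.27
finger_force: 29.9
```

Request:
move_arm --pt "0.2 -0.078 0.116 0 0 0 0" --pt "0.2 -0.132 0.163 0 0 0 0" --pt "0.2 -0.148 0.148 0 0 0 0" --pt "0.2 -0.163 0.132 0 0 0 0" --pt "0.2 -0.176 0.114 0 0 0 0"

```text
time_s: 9.88
tool_pos: [596.9, -94.5, 262.3]
orientation: [-3.14, 0.0, 1.571]
ft_force: [-12.4, 0.5, 13.0]
gripper_width: 0.27
finger_force: 30.4
```

Request:
move_arm --pt "0.2 -0.187 0.095 0 0 0 0" --pt "0.2 -0.195 0.075 0 0 0 0" --pt "0.2 -0.202 0.054 0 0 0 0" --pt "0.2 -0.207 0.033 0 0 0 0" --pt "0.2 -0.209 0.011 0 0 0 0"

```text
time_s: 10.3
tool_pos: [604.4, -123.7, 262.2]
orientation: [-3.139, -0.001, 1.571]
ft_force: [-14.7, 8.1, 15.2]
gripper_width: 0.268
finger_force: 30.6
```

Request:
move_arm --pt "0.2 -0.209 -0.036 -0.015 0 0 0" --pt "0.2 -0.207 -0.058 -0.015 0 0 0" --pt "0.2 -0.202 -0.079 -0.015 0 0 0" --pt "0.2 -0.195 -0.095 -0.015 0 0 0" --pt "0.2 -0.187 -0.105 -0.015 0 0 0"

```text
time_s: 10.72
tool_pos: [595.1, -153.5, 263.1]
orientation: [3.141, -0.001, 1.571]
ft_force: [9.5, 6.6, -18.6]
gripper_width: 0.27
finger_force: 30.1
```

Request:
move_arm --pt "0.2 0 0 0 0 0 0" --pt "0.2 0 0 0 0 0 0" --pt "0.2 0 0 0 0 0 0" --pt "0.2 0 0 0 0 0 0" --pt "0.2 0 0 0 0 0 0"

```text
time_s: 11.13
tool_pos: [594.7, -154.2, 263.1]
orientation: [-3.142, -0.0, 1.571]
ft_force: [4.6, -1.2, -15.5]
gripper_width: 0.266
finger_force: 30.5
```

Request:
move_arm --pt "0.2 -0.017 0.029 0.035 0 0 0" --pt "0.2 0 0 0 0 0 0" --pt "0.2 0 0 0 0 0 0" --pt "0.2 0 0 0 0 0 0" --pt "0.2 0 0 0 0 0 0"

```text
time_s: 11.55
tool_pos: [595.2, -154.5, 262.6]
orientation: [-3.141, -0.0, 1.571]
ft_force: [-2.9, 4.5, -1.2]
gripper_width: 0.27
finger_force: 32.0
```

Request:
move_arm --pt "0.2 0 0 0 0 0 0" --pt "0.2 0 0 -0.017 0 0 0" --pt "0.2 0 0 -0.017 0 0 0" --pt "0.2 0 0 -0.017 0 0 0" --pt "0.2 0 0 -0.017 0 0 0" --grip_force 20

```text
time_s: 11.97
tool_pos: [594.8, -154.4, 263.3]
orientation: [-3.14, -0.001, 1.571]
ft_force: [2.1, 4.8, -27.8]
gripper_width: 0.267
finger_force: 29.2
```

```bash
python3 - <<'E'
from h import *
o=observe();print(o['q'],o['tau'],o['ft_force'],o['ft_torque'])
E
```

```text
[-3.03471530e-01  4.01743094e-01  1.64286700e+00  3.08994601e-04
  1.09906563e+00 -3.03599507e-01] [-2.94980228e+00 -1.04855111e+02 -5.40324569e+01 -1.66299462e+00
  3.15335663e-01  5.28971344e-03] [  2.12726568   4.83611659 -27.83722163] [ 0.78062599 -0.49218722 -0.01792504]
```

Request:
move_arm --pt "0.2 -0.176 -0.114 0.014 0 0 0" --pt "0.2 -0.163 -0.132 0.014 0 0 0" --pt "0.2 -0.148 -0.148 0.014 0 0 0" --pt "0.2 -0.132 -0.163 0.014 0 0 0" --pt "0.2 -0.114 -0.176 0.014 0 0 0"

```text
time_s: 12.38
tool_pos: [573.8, -175.9, 262.7]
orientation: [3.141, -0.002, 1.571]
ft_force: [2.4, 16.5, -3.6]
gripper_width: 0.267
finger_force: 31.6
```

Request:
move_arm --pt "0.2 -0.095 -0.187 0 0 0 0" --pt "0.2 -0.075 -0.195 0 0 0 0" --pt "0.2 -0.054 -0.202 0 0 0 0" --pt "0.2 -0.033 -0.207 0 0 0 0" --pt "0.2 -0.011 -0.209 0 0 0 0"

```text
time_s: 12.8
tool_pos: [544.4, -183.9, 262.8]
orientation: [3.139, -0.001, 1.571]
ft_force: [9.1, 13.2, -12.0]
gripper_width: 0.268
finger_force: 30.8
```

Request:
move_arm --pt "0.2 0.011 -0.209 0 0 0 0" --pt "0.2 0.033 -0.207 0 0 0 0" --pt "0.2 0.054 -0.202 0 0 0 0" --pt "0.2 0.075 -0.195 0 0 0 0" --pt "0.2 0.095 -0.187 0 0 0 0"

```text
time_s: 13.22
tool_pos: [515.0, -176.6, 262.9]
orientation: [3.138, 0.0, 1.571]
ft_force: [12.2, 6.7, -16.0]
gripper_width: 0.27
finger_force: 30.4
```

Request:
move_arm --pt "0.2 0.122 -0.173 0.008 0 0 0" --pt "0.2 0.14 -0.16 0.008 0 0 0" --pt "0.2 0.156 -0.145 0.008 0 0 0" --pt "0.2 0.171 -0.129 0.008 0 0 0" --pt "0.2 0.184 -0.111 0.008 0 0 0"

```text
time_s: 13.63
tool_pos: [492.8, -155.0, 262.5]
orientation: [3.139, 0.003, 1.571]
ft_force: [-3.1, -7.4, 1.9]
gripper_width: 0.265
finger_force: 32.2
```

Request:
move_arm --pt "0.2 0.187 -0.095 0 0 0 0" --pt "0.2 0.195 -0.075 0 0 0 0" --pt "0.2 0.202 -0.054 0 0 0 0" --pt "0.2 0.207 -0.033 0 0 0 0" --pt "0.2 0.209 -0.011 0 0 0 0"

```text
time_s: 14.05
tool_pos: [483.8, -124.4, 262.4]
orientation: [3.141, 0.002, 1.571]
ft_force: [-7.1, -2.8, 4.0]
gripper_width: 0.262
finger_force: 32.6
```

Request:
move_arm --pt "0.2 0.209 0.011 0 0 0 0" --pt "0.2 0.207 0.033 0 0 0 0" --pt "0.2 0.202 0.054 0 0 0 0" --pt "0.2 0.195 0.075 0 0 0 0" --pt "0.2 0.187 0.095 0 0 0 0"

```text
time_s: 14.47
tool_pos: [491.7, -93.7, 262.3]
orientation: [3.141, 0.001, 1.571]
ft_force: [-7.5, 1.9, 6.1]
gripper_width: 0.265
finger_force: 32.7
```

Request:
move_arm --pt "0.2 0.176 0.11 0 0 0 0" --pt "0.2 0.163 0.128 0 0 0 0" --pt "0.2 0.148 0.144 0 0 0 0" --pt "0.2 0.132 0.16 0 0 0 0" --pt "0.2 0.114 0.173 0 0 0 0"

```text
time_s: 14.88
tool_pos: [513.8, -71.5, 262.3]
orientation: [3.14, 0.0, 1.571]
ft_force: [-3.0, 3.7, 2.4]
gripper_width: 0.266
finger_force: 32.3
```

Request:
move_arm --pt "0.2 0.095 0.187 0 0 0 0" --pt "0.2 0.075 0.195 0 0 0 0" --pt "0.2 0.054 0.202 0 0 0 0" --pt "0.2 0.033 0.207 0 0 0 0" --pt "0.2 0.011 0.209 0 0 0 0"

```text
time_s: 15.3
tool_pos: [544.3, -63.5, 262.3]
orientation: [3.14, 0.0, 1.571]
ft_force: [-2.2, 3.0, 2.8]
gripper_width: 0.267
finger_force: 32.3
```

Request:
move_arm --pt "0.2 -0.011 0.209 0 0 0 0" --pt "0.2 -0.033 0.207 0 0 0 0" --pt "0.2 -0.054 0.202 0 0 0 0" --pt "0.2 -0.075 0.195 0 0 0 0" --pt "0.2 -0.095 0.187 0 0 0 0"

```text
time_s: 15.72
tool_pos: [574.5, -72.0, 262.2]
orientation: [3.14, 0.0, 1.571]
ft_force: [-2.9, 3.0, 7.0]
gripper_width: 0.267
finger_force: 32.8
```

Request:
move_arm --pt "0.2 -0.114 0.176 0 0 0 0" --pt "0.2 -0.132 0.163 0 0 0 0" --pt "0.2 -0.148 0.148 0 0 0 0" --pt "0.2 -0.163 0.132 0 0 0 0" --pt "0.2 -0.176 0.114 0 0 0 0"

```text
time_s: 16.13
tool_pos: [596.1, -94.0, 262.1]
orientation: [3.141, 0.0, 1.571]
ft_force: [-3.9, 4.4, 8.0]
gripper_width: 0.268
finger_force: 33.0
```

Request:
move_arm --pt "0.2 -0.187 0.095 -0.003 0 0 0" --pt "0.2 -0.195 0.075 -0.003 0 0 0" --pt "0.2 -0.202 0.054 -0.003 0 0 0" --pt "0.2 -0.207 0.033 -0.003 0 0 0" --pt "0.2 -0.209 0.011 -0.003 0 0 0"

```text
time_s: 16.55
tool_pos: [603.7, -123.7, 262.2]
orientation: [3.141, -0.001, 1.571]
ft_force: [-2.5, 8.0, 3.2]
gripper_width: 0.266
finger_force: 32.5
```

Request:
move_arm --pt "0.2 -0.209 -0.011 0 0 0 0" --pt "0.2 -0.207 -0.033 0 0 0 0" --pt "0.2 -0.202 -0.054 0 0 0 0" --pt "0.2 -0.195 -0.075 0 0 0 0" --pt "0.2 -0.187 -0.095 0 0 0 0"

```text
time_s: 16.97
tool_pos: [595.9, -153.3, 262.1]
orientation: [3.141, -0.001, 1.571]
ft_force: [-0.5, 11.0, 2.2]
gripper_width: 0.268
finger_force: 32.3
```

Request:
move_arm --pt "0.2 -0.176 -0.114 0 0 0 0" --pt "0.2 -0.163 -0.132 0 0 0 0" --pt "0.2 -0.148 -0.148 0 0 0 0" --pt "0.2 -0.132 -0.163 0 0 0 0" --pt "0.2 -0.114 -0.176 0 0 0 0"

```text
time_s: 17.38
tool_pos: [574.3, -175.3, 262.1]
orientation: [3.14, -0.001, 1.571]
ft_force: [5.6, 12.2, -1.1]
gripper_width: 0.267
finger_force: 32.0
```

Request:
move_arm --pt "0.2 -0.095 -0.187 0 0 0 0" --pt "0.2 -0.075 -0.195 0 0 0 0" --pt "0.2 -0.054 -0.202 0 0 0 0" --pt "0.2 -0.03 -0.15 0 0 0 0" --pt "0.2 -0.01 -0.12 0 0 0 0"

```text
time_s: 17.8
tool_pos: [549.0, -183.5, 262.2]
orientation: [3.139, -0.0, 1.57]
ft_force: [8.5, 8.7, -3.9]
gripper_width: 0.263
finger_force: 31.7
```

Request:
move_arm --pt "0.4 0 0 0 0 0 0" --pt "0.4 0 0 0 0 0 -1" --pt "0.4 0 0 0 0 0 -1" --pt "0.4 0 0 0 0 0 -1" --pt "0.4 0 0 0 0 0 -1"

```text
time_s: 18.22
tool_pos: [548.3, -184.4, 262.1]
orientation: [3.141, 0.001, 1.895]
ft_force: [-0.9, 0.3, 0.7]
gripper_width: 0.403
finger_force: 0.0
```

Request:
move_arm --pt "0.4 0 0 0 0 0 -1" --pt "0.4 0 0 0 0 0 -1" --pt "0.4 0 0 0 0 0 -1" --pt "0.4 0 0 0 0 0 -1" --pt "0.4 0 0 0 0 0 -1"

```text
time_s: 18.63
tool_pos: [548.4, -184.3, 262.1]
orientation: [-3.142, 0.002, 2.295]
ft_force: [0.7, 0.0, -0.1]
gripper_width: 0.398
finger_force: 0.0
```

Request:
move_arm --pt "0.4 0 0 0 0 0 -1" --pt "0.4 0 0 0 0 0 -1" --pt "0.4 0 0 0 0 0 -1" --pt "0.4 0 0 0 0 0 -1" --pt "0.4 0 0 0 0 0 -1"

```text
time_s: 19.05
tool_pos: [548.4, -184.4, 262.1]
orientation: [-3.141, 0.001, 2.695]
ft_force: [-0.1, 0.2, -1.0]
gripper_width: 0.403
finger_force: 0.0
```

Request:
move_arm --pt "0.4 0 0 0 0 0 -1" --pt "0.4 0 0 0 0 0 -1" --pt "0.4 0 0 0 0 0 -1" --pt "0.4 0 0 0 0 0 -1" --pt "0.4 0 0 0 0 0 -1"

```text
time_s: 19.47
tool_pos: [548.3, -184.4, 262.1]
orientation: [-3.14, 0.001, 3.095]
ft_force: [-0.5, 0.3, -0.2]
gripper_width: 0.401
finger_force: 0.0
```

Request:
move_arm --pt "0.4 0 0 0 0 0 -1" --pt "0.4 0 0 0 0 0 -1" --pt "0.4 0 0 0 0 0 -1" --pt "0.4 0 0 0 0 0 -1" --pt "0.4 0 0 0 0 0 -1"

```text
time_s: 19.88
tool_pos: [548.4, -184.4, 262.1]
orientation: [-3.14, 0.001, -2.788]
ft_force: [-0.7, 0.4, -0.1]
gripper_width: 0.401
finger_force: 0.0
```

Request:
move_arm --pt "0.4 0 0 0 0 0 -1" --pt "0.4 0 0 0 0 0 -1" --pt "0.4 0 0 0 0 0 0" --pt "0.4 0 0 0 0 0 0" --pt "0.4 0 0 0 0 0 0"

```text
time_s: 20.3
tool_pos: [548.0, -183.9, 261.8]
orientation: [-3.141, 0.0, -2.635]
ft_force: [-0.8, 0.4, -0.3]
gripper_width: 0.401
finger_force: 0.0
```

Request:
move_arm --pt "0.4 0.03 0.06 0 0 0 0.25" --pt "0.4 0.03 0.06 0 0 0 0.25" --pt "0.4 0.033 0.06 0 0 0 0.25" --pt "0.4 0.033 0.06 0 0 0 0.25" --pt "0.4 0.033 0.06 0 0 0 0.25"

```text
time_s: 20.72
tool_pos: [541.4, -180.5, 262.4]
orientation: [-3.135, 0.002, -2.735]
ft_force: [11.3, -26.2, -8.8]
gripper_width: 0.4
finger_force: 13.8
```

Request:
move_arm --pt "0.4 0.05 0.025 0 0 0 0.375" --pt "0.4 0.05 0.025 0 0 0 0.375" --pt "0.4 0.05 0.025 0 0 0 0.375" --pt "0.4 0.05 0.025 0 0 0 0.375" --pt "0.4 0.05 0.025 0 0 0 0.375"

```text
time_s: 21.13
tool_pos: [532.4, -179.6, 262.2]
orientation: [-3.136, 0.002, -2.886]
ft_force: [5.6, -24.4, -6.1]
gripper_width: 0.398
finger_force: 11.7
```

```bash
cat > an.py <<'E'
from h import *
o=observe();p=o['tool_pos'];ps=o['orientation'][2];F=o['ft_force'];C=np.array([544,-124.])
tx=np.array([np.cos(ps),np.sin(ps)]);ty=np.array([np.sin(ps),-np.cos(ps)])
d=p[:2]-C
# handle centre: pad face at TCP - g*ty ; handle centre lies on circle, offset -g along ty
g=(o['gripper_width']-0.267)*85/2
b=d-g*ty; bx=b@ty
# handle = b + s*tx on circle radius 60
B=b@tx;c=b@b-3600;D=np.sqrt(max(B*B-c,0))
for s in (-B+D,-B-D):
    h=b+s*tx;th=np.arctan2(h[1],h[0]);r=h/60;t=np.array([r[1],-r[0]])
    print('s %.1f th %.1f beta %.1f Ftan %.1f Frad %.1f Fy_tool %.1f Fx_tool %.1f'%(s,np.degrees(th),np.degrees(ps-th),-F[:2]@t,F[:2]@r,F[:2]@ty,F[:2]@tx))
E
python3 an.py
```

```text
s -5.0 th -95.1 beta -70.2 Ftan 7.8 Frad 23.8 Fy_tool -25.0 Fx_tool 0.7
s -45.6 th -55.6 beta -109.8 Ftan -9.2 Frad 23.3 Fy_tool -25.0 Fx_tool 0.7
```

Request:
move_arm --pt "0.4 0.033 0.017 0 0 0 0.25" --pt "0.4 0.033 0.017 0 0 0 0.25" --pt "0.4 0.033 0.017 0 0 0 0.25" --pt "0.4 0.033 0.017 0 0 0 0.25" --pt "0.4 0.033 0.017 0 0 0 0.25"

```text
time_s: 21.55
tool_pos: [526.5, -177.8, 262.1]
orientation: [-3.137, 0.002, -2.985]
ft_force: [2.5, -19.4, -3.7]
gripper_width: 0.4
finger_force: 9.6
```

```bash
python3 an.py|head -1
```

```text
s -4.3 th -102.0 beta -69.1 Ftan 6.4 Frad 18.4 Fy_tool -19.5 Fx_tool 0.6
```

Request:
move_arm --pt "0.4 0.033 0.017 0 0 0 0.25" --pt "0.4 0.033 0.017 0 0 0 0.25" --pt "0.4 0.033 0.017 0 0 0 0.25" --pt "0.4 0.033 0.017 0 0 0 0.25" --pt "0.4 0.033 0.017 0 0 0 0.25"

```text
time_s: 21.97
tool_pos: [520.9, -175.3, 262.0]
orientation: [-3.138, 0.001, -3.085]
ft_force: [1.8, -17.0, -2.9]
gripper_width: 0.402
finger_force: 8.2
```

Request:
move_arm --pt "0.4 0.033 0.017 0 0 0 0.25" --pt "0.4 0.033 0.017 0 0 0 0.25" --pt "0.4 0.033 0.017 0 0 0 0.25" --pt "0.4 0.033 0.017 0 0 0 0.25" --pt "0.4 0.033 0.017 0 0 0 0.25"

```text
time_s: 22.38
tool_pos: [515.6, -172.6, 262.0]
orientation: [-3.138, 0.001, 3.098]
ft_force: [-0.3, -15.3, -2.6]
gripper_width: 0.402
finger_force: 7.5
```

```bash
python3 an.py|head -1
```

```text
s -3.6 th -114.7 beta 292.2 Ftan 6.1 Frad 14.0 Fy_tool -15.3 Fx_tool -0.4
```

Request:
move_arm --pt "0.4 0.042 0.021 0 0 0 0.3125" --pt "0.4 0.042 0.021 0 0 0 0.3125" --pt "0.4 0.042 0.021 0 0 0 0.3125" --pt "0.4 0.042 0.021 0 0 0 0.3125" --pt "0.4 0.042 0.021 0 0 0 0.3125"

```text
time_s: 22.8
tool_pos: [509.3, -168.6, 261.9]
orientation: [-3.139, 0.001, 2.973]
ft_force: [-1.6, -12.5, -0.9]
gripper_width: 0.401
finger_force: 6.3
```

```bash
python3 an.py|head -1
```

```text
s -3.8 th -122.1 beta 292.4 Ftan 5.3 Frad 11.5 Fy_tool -12.6 Fx_tool -0.5
```

Request:
move_arm --pt "0.4 0.045 0.023 0 0 0 0.35" --pt "0.4 0.045 0.023 0 0 0 0.35" --pt "0.4 0.045 0.023 0 0 0 0.35" --pt "0.4 0.045 0.023 0 0 0 0.35" --pt "0.4 0.045 0.023 0 0 0 0.35"

```text
time_s: 23.22
tool_pos: [503.3, -163.5, 261.8]
orientation: [-3.14, 0.0, 2.832]
ft_force: [-2.1, -11.2, -1.6]
gripper_width: 0.396
finger_force: 5.7
```

```bash
python3 an.py|head -1
```

```text
s -3.9 th -130.1 beta 292.4 Ftan 5.6 Frad 9.9 Fy_tool -11.3 Fx_tool -1.4
```

Request:
move_arm --pt "0.4 0.045 0.023 0 0 0 0.35" --pt "0.4 0.045 0.023 0 0 0 0.35" --pt "0.4 0.045 0.023 0 0 0 0.35" --pt "0.4 0.045 0.023 0 0 0 0.35" --pt "0.4 0.045 0.023 0 0 0 0.35"

```text
time_s: 23.63
tool_pos: [497.9, -157.7, 261.8]
orientation: [-3.14, 0.0, 2.692]
ft_force: [-5.1, -11.5, 1.4]
gripper_width: 0.402
finger_force: 5.8
```

```bash
python3 an.py|head -1
```

```text
s -5.7 th -136.5 beta 290.8 Ftan 4.8 Frad 11.6 Fy_tool -12.6 Fx_tool -0.4
```

Request:
move_arm --pt "0.4 0.04 0.021 0 0 0 0.3" --pt "0.4 0.04 0.021 0 0 0 0.3" --pt "0.4 0.04 0.021 0 0 0 0.3" --pt "0.4 0.04 0.021 0 0 0 0.3" --pt "0.4 0.04 0.021 0 0 0 0.3"

```text
time_s: 24.05
tool_pos: [493.8, -151.9, 261.7]
orientation: [-3.14, -0.0, 2.573]
ft_force: [-6.3, -7.4, 1.2]
gripper_width: 0.403
finger_force: 5.6
```

```bash
python3 an.py|head -1
```

```text
s -6.7 th -142.7 beta 290.1 Ftan 2.1 Frad 9.5 Fy_tool -9.7 Fx_tool 1.3
```

Request:
move_arm --pt "0.4 0.04 0.03 0 0 0 0.34" --pt "0.4 0.04 0.03 0 0 0 0.34" --pt "0.4 0.04 0.03 0 0 0 0.34" --pt "0.4 0.04 0.03 0 0 0 0.34" --pt "0.4 0.04 0.03 0 0 0 0.34"

```text
time_s: 24.47
tool_pos: [491.5, -144.5, 261.6]
orientation: [-3.14, -0.0, 2.436]
ft_force: [-4.3, -6.0, 0.6]
gripper_width: 0.402
finger_force: 4.1
```

```bash
python3 an.py|head -1
```

```text
s -3.5 th -153.1 beta 292.7 Ftan 3.4 Frad 6.5 Fy_tool -7.3 Fx_tool -0.6
```

Request:
move_arm --pt "0.4 0.045 0.027 0 0 0 0.36" --pt "0.4 0.045 0.027 0 0 0 0.36" --pt "0.4 0.045 0.027 0 0 0 0.36" --pt "0.4 0.045 0.027 0 0 0 0.36" --pt "0.4 0.045 0.027 0 0 0 0.36"

```text
time_s: 24.88
tool_pos: [489.5, -136.6, 261.6]
orientation: [-3.14, -0.0, 2.292]
ft_force: [-4.6, -3.8, 1.1]
gripper_width: 0.401
finger_force: 3.3
```

```bash
python3 an.py|head -1
```

```text
s -2.5 th -162.3 beta 293.6 Ftan 2.3 Frad 5.5 Fy_tool -6.0 Fx_tool 0.1
```

Request:
move_arm --pt "0.4 0 0.027 0 0 0 0.375" --pt "0.4 0 0.027 0 0 0 0.375" --pt "0.4 0 0.027 0 0 0 0.375" --pt "0.4 0 0.027 0 0 0 0.375" --pt "0.4 0 0.027 0 0 0 0.375"

```text
time_s: 25.3
tool_pos: [492.5, -133.9, 261.5]
orientation: [-3.14, -0.001, 2.142]
ft_force: [-5.2, -3.5, 1.2]
gripper_width: 0.399
finger_force: 3.1
```

```bash
python3 an.py|head -1
```

```text
s 5.9 th -172.3 beta 295.1 Ftan 2.7 Frad 5.6 Fy_tool -6.3 Fx_tool -0.1
```

Request:
move_arm --pt "0.4 0.067 0.029 0 0 0 0.52" --pt "0.4 0.067 0.029 0 0 0 0.52" --pt "0.4 0.067 0.029 0 0 0 0.52" --pt "0.4 0.067 0.029 0 0 0 0.52" --pt "0.4 0.067 0.029 0 0 0 0.52"

```text
time_s: 25.72
tool_pos: [491.9, -122.9, 261.5]
orientation: [-3.14, -0.0, 1.934]
ft_force: [-2.5, -1.5, -0.0]
gripper_width: 0.399
finger_force: 1.7
```

```bash
python3 an.py|head -1
```

```text
s 6.7 th 174.8 beta -64.1 Ftan 1.7 Frad 2.3 Fy_tool -2.8 Fx_tool -0.5
```

Running fine (603°). Continuing.

Request:
move_arm --pt "0.4 0.067 0.029 0 0 0 0.54" --pt "0.4 0.067 0.029 0 0 0 0.54" --pt "0.4 0.067 0.029 0 0 0 0.54" --pt "0.4 0.067 0.029 0 0 0 0.54" --pt "0.4 0.067 0.029 0 0 0 0.54"

```text
time_s: 26.13
tool_pos: [493.4, -111.9, 261.5]
orientation: [-3.141, -0.0, 1.718]
ft_force: [-2.9, -0.6, -0.3]
gripper_width: 0.402
finger_force: 1.2
```

```bash
python3 an.py|head -1
```

```text
s 6.7 th 162.7 beta -64.3 Ftan 1.5 Frad 2.6 Fy_tool -3.0 Fx_tool -0.2
```

Request:
move_arm --pt "0.4 0.067 0.029 0 0 0 0.54" --pt "0.4 0.067 0.029 0 0 0 0.54" --pt "0.4 0.067 0.029 0 0 0 0.54" --pt "0.4 0.067 0.029 0 0 0 0.54" --pt "0.4 0.067 0.029 0 0 0 0.54"

```text
time_s: 26.55
tool_pos: [497.2, -101.6, 261.5]
orientation: [-3.141, -0.0, 1.502]
ft_force: [-1.5, -0.2, -0.3]
gripper_width: 0.4
finger_force: 0.8
```

```bash
python3 an.py|head -1
```

```text
s 7.2 th 150.0 beta -64.0 Ftan 0.9 Frad 1.2 Fy_tool -1.5 Fx_tool -0.3
```

Request:
move_arm --pt "0.4 0.068 0.03 0 0 0 0.54" --pt "0.4 0.068 0.03 0 0 0 0.54" --pt "0.4 0.068 0.03 0 0 0 0.54" --pt "0.4 0.068 0.03 0 0 0 0.54" --pt "0.4 0.068 0.03 0 0 0 0.54"

```text
time_s: 26.97
tool_pos: [503.2, -92.2, 261.6]
orientation: [-3.141, 0.0, 1.286]
ft_force: [-1.5, 0.2, -1.6]
gripper_width: 0.402
finger_force: 0.6
```

```bash
python3 an.py|head -1
```

```text
s 7.4 th 137.4 beta -63.8 Ftan 0.9 Frad 1.2 Fy_tool -1.5 Fx_tool -0.3
```

Request:
move_arm --pt "0.4 0.068 0.029 0 0 0 0.54" --pt "0.4 0.068 0.029 0 0 0 0.54" --pt "0.4 0.068 0.029 0 0 0 0.54" --pt "0.4 0.068 0.029 0 0 0 0.54" --pt "0.4 0.068 0.029 0 0 0 0.54"

```text
time_s: 27.38
tool_pos: [511.0, -84.3, 261.6]
orientation: [-3.141, 0.0, 1.069]
ft_force: [-0.6, 1.8, -0.1]
gripper_width: 0.401
finger_force: 0.6
```

```bash
python3 an.py|head -1
```

```text
s 7.8 th 124.8 beta -63.5 Ftan -0.5 Frad 1.8 Fy_tool -1.4 Fx_tool 1.3
```

Request:
move_arm --pt "0.4 0.068 0.029 0 0 0 0.55" --pt "0.4 0.068 0.029 0 0 0 0.55" --pt "0.4 0.068 0.029 0 0 0 0.55" --pt "0.4 0.068 0.029 0 0 0 0.55" --pt "0.4 0.068 0.029 0 0 0 0.55"

```text
time_s: 27.8
tool_pos: [520.3, -78.2, 261.6]
orientation: [-3.141, 0.0, 0.85]
ft_force: [-1.8, 0.4, -0.2]
gripper_width: 0.403
finger_force: 0.7
```

```bash
python3 an.py|head -1
```

```text
s 7.7 th 112.5 beta -63.9 Ftan 1.5 Frad 1.0 Fy_tool -1.6 Fx_tool -0.9
```

Request:
move_arm --pt "0.4 0.068 0.029 0 0 0 0.54" --pt "0.4 0.068 0.029 0 0 0 0.54" --pt "0.4 0.068 0.029 0 0 0 0.54" --pt "0.4 0.068 0.029 0 0 0 0.54" --pt "0.4 0.068 0.029 0 0 0 0.54"

```text
time_s: 28.22
tool_pos: [530.6, -74.1, 261.6]
orientation: [-3.141, 0.0, 0.634]
ft_force: [-2.2, 1.5, -0.1]
gripper_width: 0.399
finger_force: 1.0
```

```bash
python3 an.py|head -1
```

```text
s 8.0 th 99.9 beta -63.6 Ftan 2.0 Frad 1.9 Fy_tool -2.6 Fx_tool -0.9
```

Request:
move_arm --pt "0.4 0.068 0.029 0 0 0 0.54" --pt "0.4 0.068 0.029 0 0 0 0.54" --pt "0.4 0.068 0.029 0 0 0 0.54" --pt "0.4 0.068 0.029 0 0 0 0.54" --pt "0.4 0.068 0.029 0 0 0 0.54"

```text
time_s: 28.63
tool_pos: [541.5, -72.4, 261.5]
orientation: [-3.141, 0.001, 0.417]
ft_force: [-1.5, 3.2, 0.7]
gripper_width: 0.398
finger_force: 1.6
```

```bash
python3 an.py|head -1
```

```text
s 8.0 th 87.6 beta -63.6 Ftan 1.6 Frad 3.2 Fy_tool -3.5 Fx_tool -0.0
```

Request:
move_arm --pt "0.4 0.068 0.029 0 0 0 0.54" --pt "0.4 0.068 0.029 0 0 0 0.54" --pt "0.4 0.068 0.029 0 0 0 0.54" --pt "0.4 0.068 0.029 0 0 0 0.54" --pt "0.4 0.068 0.029 0 0 0 0.54"

```text
time_s: 29.05
tool_pos: [552.5, -72.9, 261.5]
orientation: [-3.141, 0.001, 0.201]
ft_force: [-1.7, 4.7, -0.4]
gripper_width: 0.4
finger_force: 2.6
```

```bash
python3 an.py|head -1
```

```text
s 7.6 th 75.6 beta -64.1 Ftan 2.8 Frad 4.1 Fy_tool -4.9 Fx_tool -0.7
```

Request:
move_arm --pt "0.4 0.068 0.029 0 0 0 0.54" --pt "0.4 0.068 0.029 0 0 0 0.54" --pt "0.4 0.068 0.029 0 0 0 0.54" --pt "0.4 0.068 0.029 0 0 0 0.54" --pt "0.4 0.068 0.029 0 0 0 0.54"

```text
time_s: 29.47
tool_pos: [563.2, -74.4, 261.6]
orientation: [-3.138, 0.001, -0.015]
ft_force: [0.5, 20.9, 1.8]
gripper_width: 0.399
finger_force: 10.8
```

```bash
python3 an.py|head -1
```

```text
s 4.4 th 66.7 beta -67.5 Ftan 7.8 Frad 19.4 Fy_tool -20.9 Fx_tool 0.2
```

Request:
move_arm --pt "0.4 0.02 0.008 0 0 0 0.16" --pt "0.4 0.02 0.008 0 0 0 0.16" --pt "0.4 0.02 0.008 0 0 0 0.16" --pt "0.4 0 0 0 0 0 0" --pt "0.4 0 0 0 0 0 0"

```text
time_s: 29.88
tool_pos: [565.2, -74.7, 261.6]
orientation: [-3.138, 0.0, -0.051]
ft_force: [1.8, 21.8, 2.2]
gripper_width: 0.4
finger_force: 11.0
```

```bash
python3 an.py|head -1
```

```text
s 3.0 th 65.9 beta -68.9 Ftan 7.2 Frad 20.6 Fy_tool -21.9 Fx_tool 0.7
```

Request:
move_arm --pt "0.4 0 0.015 0 0 0 0" --pt "0.4 0 0.015 0 0 0 0" --pt "0.4 0 0.015 0 0 0 0" --pt "0.4 0 0 0 0 0 0" --pt "0.4 0 0 0 0 0 0"

```text
time_s: 30.3
tool_pos: [565.1, -75.1, 261.7]
orientation: [-3.136, 0.0, -0.051]
ft_force: [1.7, 29.8, 3.1]
gripper_width: 0.398
finger_force: 14.8
```

```bash
python3 an.py|head -1
```

```text
s 4.2 th 64.7 beta -67.6 Ftan 11.2 Frad 27.7 Fy_tool -29.9 Fx_tool 0.2
```

Request:
move_arm --pt "0.4 0 -0.1 0 0 0 0" --pt "0.45 0 -0.1 0 0 0 0" --pt "0.6 0 -0.08 0 0 0 0" --pt "0.8 0 0 0 0 0 0" --pt "0.8 0 0 0 0 0 0"

```text
time_s: 30.72
tool_pos: [565.8, -70.5, 261.8]
orientation: [3.141, -0.0, -0.049]
ft_force: [-0.1, 0.2, -0.3]
gripper_width: 0.8
finger_force: 0.0
```

Request:
move_arm --pt "0.8 0 0 -0.3 0 0 0" --pt "0.8 0 0 -0.6 0 0 0" --pt "0.8 0 0 -0.9 0 0 0" --pt "0.8 0 0 -1 0 0 0" --pt "0.8 0 0 -1 0 0 0"

```text
time_s: 31.13
tool_pos: [565.4, -70.7, 377.5]
orientation: [3.142, 0.0, -0.049]
ft_force: [0.8, 0.0, 0.0]
gripper_width: 0.8
finger_force: 0.0
```

Request:
move_arm --pt "0.8 -0.8 0 -0.5 0 0 0" --pt "0.8 -0.8 0 0 0 0 0" --pt "0.8 -0.5 0 0 0 0 0" --pt "0.8 0 0 0 0 0 0" --pt "0.8 0 0 0 0 0 0"

```text
time_s: 31.55
tool_pos: [502.6, -67.6, 391.8]
orientation: [3.141, -0.002, -0.049]
ft_force: [0.0, -0.0, -0.8]
gripper_width: 0.8
finger_force: 0.0
```

```bash
python3 - <<'E'
from h import *
o=observe();print(o['time_s'],o['tool_pos'],o['ft_force'])
c=imaging.camera_info('scene');a=imaging.get_image('scene');b=imaging.get_image('wrist');ci=imaging.camera_info('wrist')
th=np.radians(66)
for z,p in [(298,(544+60*np.cos(th),-124+60*np.sin(th))),(248,(544,-124))]: print(proj(ci,[*p,z]))
cv2.imwrite('pics/end.png',b[:,:,::-1])
E
```

```text
31.55 [502.64644785 -67.60385448 391.76011831] [ 0.02702748 -0.03927391 -0.78632014]
[276.27146736 132.36327325]
[336.40580647 153.66246354]
```

View pics/end.png

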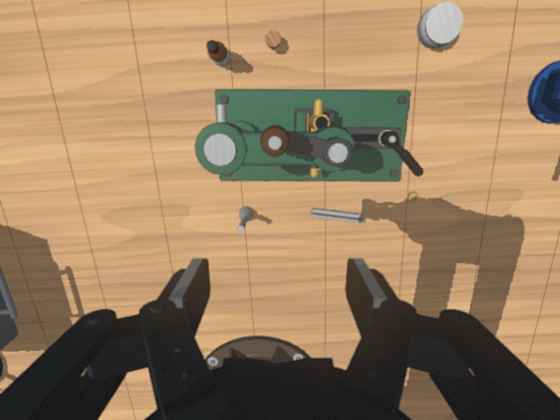

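The handle cap is at (275,143) and the hub at (338,152). The lever is still tight and the bystanders are in place. I'll check the crank angle and whether the arm was at rest.

```bash
python3 - <<'E'
from h import *
im=imaging.get_image('wrist');ci=imaging.camera_info('wrist');o=observe()
print(o['time_s'],o['tool_pos'],np.abs(o['dq']).max())
g=cv2.cvtColor(im,cv2.COLOR_RGB2HSV)
m=((g[...,1]<40)&(g[...,2]>140)).astype(np.uint8)
n,l,s,c=cv2.connectedComponentsWithStats(m)
for i in range(1,n):
    x,y=c[i]
    if 190<x<380 and 100<y<190 and s[i,4]>30: print(s[i,4],c[i],plane(ci,x,y,297),plane(ci,x,y,247),plane(ci,x,y,226))
E
```

```text
31.7 [503.5323847  -67.53413308 390.84407927] 0.007708957023569866
116 [219.74137931 113.03448276] [584.45756162 -27.75595653 297.        ] [585.40676707 -18.7136491  247.        ] [585.80543336 -14.91587998 226.        ]
809 [219.14091471 149.35970334] [557.8571522 -24.5504049 297.       ] [553.19615616 -14.83202553 247.        ] [551.23853782 -10.75030619 226.        ]
136 [274.22058824 142.81617647] [560.70067756 -67.16605595 297.        ] [556.63939974 -66.43559797 247.        ] [554.93366306 -66.12880562 226.        ]
284 [337.79577465 152.83802817] [ 550.77185824 -115.8262367   297.        ] [ 544.61652705 -125.35853124  247.        ] [ 542.03128795 -129.36209494  226.        ]
```

Request:
move_arm --pt "0.8 0.5 -0.03 0 0 0 0" --pt "0.8 0.5 -0.03 0 0 0 0" --pt "0.8 0.5 -0.03 0 0 0 0" --pt "0.8 0.4 -0.013 0 0 0 0" --pt "0.8 0 0 0.4 0 0 0"

```text
time_s: 32.12
tool_pos: [563.3, -67.3, 379.6]
orientation: [3.141, -0.003, -0.048]
ft_force: [-0.3, -0.2, -0.9]
gripper_width: 0.801
finger_force: 0.0
```

Request:
move_arm --pt "0.8 0 0 0.9 0 0 0" --pt "0.8 0 0 0.9 0 0 0" --pt "0.8 0 0 0.9 0 0 0" --pt "0.8 0 0 0.7 0 0 0" --pt "0.8 0 0 0.4 0 0 0"

```text
time_s: 32.53
tool_pos: [559.3, -66.9, 261.6]
orientation: [-3.141, 0.004, -0.049]
ft_force: [-0.2, -0.3, -1.1]
gripper_width: 0.793
finger_force: 0.0
```

Request:
move_arm --pt "0.4 0 0 0 0 0 0" --pt "0.35 0 0 0 0 0 0" --pt "0.2 0 0 0 0 0 0" --pt "0.2 0 0 0 0 0 0" --pt "0.2 0 0 0 0 0 0" --grip_force 25

```text
time_s: 32.95
tool_pos: [560.8, -67.7, 266.0]
orientation: [3.14, -0.002, -0.048]
ft_force: [-0.4, -4.8, 1.1]
gripper_width: 0.269
finger_force: 25.2
```

Request:
move_arm --pt "0.2 0.012 0.003 0 0 0 0" --pt "0.2 0.012 0.003 0 0 0 0" --pt "0.2 0 0 0 0 0 0" --pt "0.2 0 0 0 0 0 0" --pt "0.2 0 0 0 0 0 0"

```text
time_s: 33.37
tool_pos: [561.0, -67.7, 265.8]
orientation: [3.141, -0.001, -0.049]
ft_force: [-1.8, -3.5, 5.8]
gripper_width: 0.265
finger_force: 25.7
```

Request:
move_arm --pt "0.2 0.017 0.004 -0.004 0 0 0" --pt "0.2 0.017 0.004 -0.004 0 0 0" --pt "0.2 0 0 0 0 0 0" --pt "0.2 0 0 0 0 0 0" --pt "0.2 0 0 0 0 0 0"

```text
time_s: 33.78
tool_pos: [561.1, -67.8, 265.8]
orientation: [3.141, 0.0, -0.049]
ft_force: [-6.1, -2.9, 5.9]
gripper_width: 0.267
finger_force: 25.8
```

Request:
move_arm --pt "0.2 0.017 0.004 -0.003 0 0 0" --pt "0.2 0.017 0.004 -0.003 0 0 0" --pt "0.2 0 0 0 0 0 0" --pt "0.2 0 0 0 0 0 0" --pt "0.2 0 0 0 0 0 0"

```text
time_s: 34.2
tool_pos: [561.4, -67.8, 265.8]
orientation: [3.141, 0.002, -0.049]
ft_force: [-11.8, -2.2, 8.4]
gripper_width: 0.268
finger_force: 25.9
```

Request:
move_arm --pt "0.2 0.014 0.003 0 0 0 0" --pt "0.2 0 0 0 0 0 0" --pt "0.2 0 0 0 0 0 0" --pt "0.2 0 0 0 0 0 0" --pt "0.2 0 0 0 0 0 0"

```text
time_s: 34.62
tool_pos: [561.5, -67.9, 265.7]
orientation: [3.142, 0.003, -0.049]
ft_force: [-13.7, -0.8, 8.5]
gripper_width: 0.268
finger_force: 26.0
```

The crank holds about 13 N statically without moving, so it's solidly bedded. I'll ease off, let go and retreat.

Request:
move_arm --pt "0.2 -0.035 -0.007 0 0 0 0" --pt "0.2 -0.035 -0.007 0 0 0 0" --pt "0.5 0 0 0 0 0 0" --pt "0.8 0 0 0 0 0 0" --pt "0.8 0 0 0 0 0 0"

```text
time_s: 35.03
tool_pos: [561.3, -67.3, 265.5]
orientation: [-3.141, -0.001, -0.049]
ft_force: [0.2, -0.3, 0.2]
gripper_width: 0.686
finger_force: 0.0
```

Request:
move_arm --pt "0.8 0 0 -0.3 0 0 0" --pt "0.8 0 0 -0.6 0 0 0" --pt "0.8 0 0 -0.9 0 0 0" --pt "0.8 0 0 -1 0 0 0" --pt "0.8 0 0 -1 0 0 0"

```text
time_s: 35.45
tool_pos: [560.7, -67.3, 381.0]
orientation: [-3.141, 0.0, -0.049]
ft_force: [0.6, 0.2, -0.1]
gripper_width: 0.799
finger_force: 0.0
```

Request:
move_arm --pt "0.8 -0.5 0 -0.3 0 0 0" --pt "0.8 -0.5 0 0 0 0 0" --pt "0.8 -0.3 0 0 0 0 0" --pt "0.8 0 0 0 0 0 0" --pt "0.8 0 0 0 0 0 0"

```text
time_s: 35.87
tool_pos: [522.0, -65.5, 388.3]
orientation: [-3.142, -0.0, -0.049]
ft_force: [0.2, 0.0, 0.4]
gripper_width: 0.799
finger_force: 0.0
```

```bash
python3 - <<'E'
from h import *
o=observe();print(o['time_s'],o['tool_pos'],o['ft_force'],o['gripper_width'])
print(arm.close_job())
E
```

```text
35.8667 [521.97043287 -65.46841842 388.33934932] [0.21861096 0.00262192 0.41454505] 0.7991860341047118
the job is handed in; nothing more can be done
None
```

The job is handed in at 35.9 s: I turned the lever clockwise to its firm stop, then wound the crank about 1.96 turns until it came up solid (held about 13 N, under the 17 N limit), slowing for the last half turn (pausing once to shift grip) to feel for the bed, then let go with the bystanders untouched.

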